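# Move the snap cap to the open manifold port

## Task

The snap cap on the gas manifold is closing the wrong port. Lever it off its stud with the forked pry tool (do not pull it off with the gripper) and lay the tool back down flat on the worktop. Then set the cap on the bare stud, press it straight down past the click until it is fully home on the collar, and finish still gripping the cap and pressing it down firmly; do not let go, and leave everything else on the bench where it is.

Things in the scene. Friction and masses are not known exactly. Their poses are not given: they have to be found in the camera images.
- manifold: gas manifold, fixed: aluminium bar 90 mm deep (its x), 215 mm long (its y), top 66 mm and underside 26 mm above the worktop, on two feet that reach 7 mm beyond its front and back. Round gauge at the +y end, small lever valve at the -y end, both up to 9 mm above the bar. Origin on the worktop under its centre, x away from the robot. Three ports at x = 10 and y = -75, 0, 75 mm in any order
- front_edge (a point): middle of the bar's upper front edge (x = -45 mm, z = 66 mm on the manifold), the fulcrum for the pry tool; the edge runs along the manifold's y
- port_capped: steel stud that carries the cap at the start. Origin: centre of its foot on the bar's top, z up. Collar of diameter 26 mm from 0 to 8 mm, on which the cap's flange sits; above it a post of diameter 19.6 mm up to 31.5 mm, its top 4.5 mm tapered to 14 mm. Four sprung balls (diameter 9 mm, centres 14.7 mm high) stand 2.8 mm out of the post and hold the cap's lip: 8 to 14 N to pass them either way
- port_open: the bare stud with the same four balls and the same sizes as port_capped; the cap goes here (the third port, a taller barbed hose nipple, 40 mm, does not matter). Origin: centre of its foot on the bar's top, z up. A cap set loosely on it rests on the balls with its underside 18 mm above this origin
- open_collar: the bare stud's collar (diameter 26 mm), part of port_open. Origin: centre of its top face, 8 mm above port_open's origin; z up. The cap's underside lies here when home. On the way down from its loose rest 10 mm higher the force rises to 8 to 14 N within 2 to 4 mm, falls off at the click (4 to 5 mm above home; the balls then draw the cap down), and then the collar stops it
- snap_cap: grey cap, about 50 g: flange of diameter 50 mm, 3 mm thick, at the bottom; above it a ribbed knob of diameter 35 mm up to 32 mm. Bore of diameter 21.6 mm, 25 mm deep, open below, with a groove inside. Origin: centre of its underside, z up. Grip the knob with the fingers in front and behind (neighbour ports stand 75 mm to the sides), fingertips above the flange. Any yaw
- cap_top (a point): centre of the cap's flat top, 32 mm above its underside. At the start the cap is home on port_capped, leaving a gap 8 mm high all round between flange and bar, outside the collar. Levered up by about 7 mm it jumps past the balls and then rests loosely on them, 10 mm higher than home
- pry_tool: forked pry tool, 140 g, lying flat on the worktop: black handle x -52 to 52 mm, 20 mm wide, 18 mm high; flat steel blade 4 mm thick, 7 to 11 mm above the handle's underside: neck 16 mm wide to x = 104 mm, fork 50 mm wide to x = 138 mm, its notch 32 mm wide from x = 116 mm on, between two 9 mm tines. Origin: under the handle's centre, x towards the fork, z up
- fork_tip (a point): midpoint between the tine tips at mid blade thickness (x = 138 mm, z = 9 mm on the tool). Slide the fork level from the front under the flange until the tips are 4 mm past the stud's axis (tines beside the collar), then push the handle down about the front edge, 0.2 to 0.3 rad, to raise the cap
- tape_roll: roll of tape, 104 mm across, 25 mm high: leave it
- tweezers: steel tweezers, 127 mm long, 9 mm high, lying in front of the manifold: leave them
- beaker: beaker, diameter 74 mm, 92 mm high: leave it
- wash_bottle: wash bottle, diameter 68 mm, 201 mm high: leave it
Not all that is in view belongs to the job. Several things have the shape of the snap_cap; the one meant has the colours described above.

How it is judged:
By the outcome, as a careful person would: the job done as asked, in the order asked, and still so for the second after the job is handed in, while the arm keeps its last pose, push and grip.
It also fails if it takes over 61 s, if anything falls off the work surface, if the arm or the gripper's body presses on something with over 40 N, if the wrist force passes 120 N, or if a joint passes its speed limit or range.

## Robot

A 7-joint arm with a two-finger parallel gripper is mounted at the origin on the work surface; the furniture and walls round the work are solid. World frame = base frame: x ahead of the robot, y to its left, z up, the work surface at z = 0. Lengths are in m, angles in rad, forces in N, time in s.
With the tool pointing down it reaches from about 0.35 to 0.9 m from the base axis. Payload 7.2 kg.
Tool frame: the origin (TCP) lies midway between the tips of the shut fingers; the grasp point (between the pads) lies 19 mm behind it (manip.grasp_offset is the distance from the TCP to the grasp point, in m); z points along the fingers, y is the line along which they close (so a half turn about z gives the same grasp; the last joint's range is limited). The gripper opens to 85 mm and grips with 20 to 120 N. Pads are 22 mm wide; open, the fingers measure 114 mm over their backs; the gripper's body (76 mm by 85 mm) begins 54 mm behind the grasp point. The pads swing forward as they close: fully open they stand 13 mm farther back than shut.
Start: joints at [-1.3, 0.411, -0.013, 1.596, 0.006, 1.134, -0.082], TCP at [0.208, 0.589, 0.231] pointing down, gripper open.
Joint ranges: [-2.95, 2.95], [-0.29, 1.99], [-1.47, 1.44], [0.14, 2.54], [-1.03, 4.17], [0.13, 1.85], [-2.86, 2.86]. Speed limits (rad/s): [2.39, 2.39, 3.01, 3.01, 3.14, 3.14, 3.14].

## Interface

Orientations are given as a 3x3 rotation matrix whose columns are the frame's x, y, z axes.
In Python, from plant import state, cams, finish_job, spot_in, spot_point, manip gives the robot as it stands.
- The arm moves only by the shell command python3 -m handwheel 'ROWS' [FORCE]. ROWS is JSON, a list of rows, each a list of 3 entries, a list of its own where there are three numbers: the closure, from -1 (fully open) to 1 (shut), then the shift along the world's x, y, z in m, then the turn about the world's z in rad. In form: [[gripper, [tx, ty, tz], yaw], ...]. A call has 1 to 10 rows; each row is the pose to reach, as a shift and turn from the pose commanded when the call began; what a row does not reach only later rows make up. A row lasts 1/10 s, in which the tool goes at most 50 mm and 8.59 degrees, less where a joint would pass 70% of its speed; a pose out of reach is approached as far as the arm can. A call with a gripper value outside its range is refused whole. The fingers move at their own pace and stop on an object; FORCE is the grip in N (left out, the last holds). Time passes only in rows, so rows that repeat a pose let the fingers close. It gives the time, the measured TCP pose, the force, the opening and the grip force at its end, in the units of the state.
- state(): the state, without advancing time (a new reading comes with each control period).
- cams.snapshot(name): name is "side" or "top" or "wrist"; returns a dict with "pixels" (400x640x3 uint8, red, green, blue), "mtx" (3x3 intrinsics, pixels), "k1" (the pictures are not rectified: a ray, as slopes to the right and down, at radius r is drawn at 1 + k1 r^2 times it, then the intrinsics apply), "rvec" (rotation vector, rad) and "tvec" (3), from world to camera coordinates, as OpenCV has them; the wrist camera has in their place "hand_eye" (4x4, takes a point from camera to tool coordinates, whose origin is the TCP and whose axes are the flange's). Camera axes: x right, y down, z forward; pixel columns grow to the right and rows downward; lengths in m; the calibration is good to about 2 mm. A picture is of the moment at which its call begins: read the wrist's pose just before it. There is no depth.
- finish_job(): hands the job in; it is judged then, once.
Trained networks look in a picture, given as the dict that the camera call returned (one of the last four; its "shot" number tells which), for a name from the list of things; names that differ only in an ending like _2 or _b are one class to them, and where a whole thing is asked for, a point or a joint stands for the part that bears it (a point fixed in the world has none). Each returns a list of dicts, best first, with "p" (0 to 1); they miss things now and then, are a little off and sometimes report something else, mostly with a low value. They report only what shows in the picture. A call takes as long as a camera call. They do not tell look-alikes from the thing itself.
- spot_in(picture, label): "xyz" ([x, y, z] in m, in world coordinates, good to about 4 mm: the middle of the surface that is visible of it).
- spot_point(picture, label): "xyz" ([x, y, z] in m, in world coordinates, good to about 4 mm: a listed point, or the origin of a listed thing).
The state is a dict: "time_s": time; "qpos": joint angles; "dq": joint speeds; "effort": joint torques, N m; "tcp_pos": TCP position; "orientation": TCP orientation; "ft_force": force on the tool from outside, world axes, zero at the start; "ft_torque": the same for the moment, N m; "gripper_width": finger opening in m; "gripper_force": force on a finger pad.
Only numpy, scipy, OpenCV 4.12 (cv2) and the standard library are available. Lean on these libraries where they do the work, as an engineer would, in place of code of your own. Each camera call takes 0.05 s, during which the arm holds its last target. There are 200 camera calls.

## Working session

There is one attempt and no reset: what is moved stays moved. The work goes in short steps, Python scripts to look and compute and a shell command to move; the robot and the scene stay as the last step left them, time stands still between calls to the robot, and variables do not carry over. Pictures are saved under pics/ and viewed, at most 10 in all, crops included, and the job is handed in when it is done.

```bash
ls; mkdir -p pics; cat > h.py <<'E'
import numpy as np, cv2
from plant import state, cams, finish_job, spot_in, spot_point, manip
def snap(n,f=None):
    s=state(); d=cams.snapshot(n)
    if f: cv2.imwrite('pics/'+f,cv2.cvtColor(d['pixels'],cv2.COLOR_RGB2BGR))
    if 'hand_eye' in d:
        T=np.eye(4);T[:3,:3]=np.array(s['orientation']);T[:3,3]=s['tcp_pos'];M=np.linalg.inv(T@np.array(d['hand_eye']))
    else:
        M=np.eye(4);M[:3,:3]=cv2.Rodrigues(np.array(d['rvec'],float))[0];M[:3,3]=np.ravel(d['tvec'])
    d['M']=M
    return d
def proj(d,P):
    P=np.atleast_2d(P); c=P@d['M'][:3,:3].T+d['M'][:3,3]; s=c[:,:2]/c[:,2:]
    s=s*(1+d['k1']*(s**2).sum(1,keepdims=True)); K=np.array(d['mtx']); return s*[K[0,0],K[1,1]]+K[:2,2]
def ray(d,uv):
    K=np.array(d['mtx']);q=(np.array(uv,float)-K[:2,2])/[K[0,0],K[1,1]];s=q.copy()
    for _ in range(20): s=q/(1+d['k1']*(s@s))
    R=d['M'][:3,:3];o=-R.T@d['M'][:3,3];v=R.T@np.r_[s,1];return o,v
def atz(d,uv,z):
    o,v=ray(d,uv);return o+v*(z-o[2])/v[2]
E
python3 - <<'E'
from h import *
np.set_printoptions(precision=4,suppress=True)
print(state(),manip.grasp_offset)
for n in('top','side'):
    d=snap(n,n+'1.png')
    for l in ['manifold','front_edge','port_capped','port_open','open_collar','snap_cap','cap_top','pry_tool','fork_tip','tape_roll','tweezers','beaker','wash_bottle']:
        for f in((spot_point,) ):
            for r in f(d,l)[:4]: print(n,l,round(r['p'],2),np.array(r['xyz']),proj(d,r['xyz'])[0].round())
E
```

```text
pics
{'time_s': 0.0, 'qpos': array([-1.3002,  0.4119, -0.0127,  1.597 ,  0.0056,  1.1343, -0.0822]), 'dq': array([-0.0001,  0.001 ,  0.0017,  0.0005,  0.0005,  0.0015,  0.001 ]), 'effort': array([  0.0005, -60.0612,   0.6825, -29.9409,   0.0139,   0.0108,
        -0.    ]), 'tcp_pos': array([0.2076, 0.589 , 0.2305]), 'orientation': array([[-0.9432,  0.3323, -0.0004],
       [ 0.3323,  0.9432, -0.0015],
       [-0.0001, -0.0016, -1.    ]]), 'ft_force': array([-0.0921,  0.7412,  0.3942]), 'ft_torque': array([0.0185, 0.0259, 0.0186]), 'gripper_force': 0.0, 'gripper_width': 0.08545933113546574} 0.0187
top manifold 0.61 [ 0.5903  0.0836 -0.0037] [240. 161.]
top front_edge 0.66 [0.5442 0.0867 0.0661] [234. 173.]
top front_edge 0.37 [ 0.4227 -0.1058 -0.0019] [312. 227.]
top port_open 0.54 [0.6009 0.1572 0.0642] [206. 150.]
top open_collar 0.48 [0.598  0.1533 0.0753] [207. 150.]
top open_collar 0.2 [0.448  0.0484 0.007 ] [251. 215.]
top snap_cap 0.73 [ 0.5316 -0.1032 -0.0028] [312. 185.]
top snap_cap 0.6 [0.603  0.0048 0.0766] [268. 149.]
top snap_cap 0.45 [0.433  0.1849 0.0004] [197. 220.]

[... 739 characters left out ...]
.5962 0.1519 0.068 ] [356. 157.]
side open_collar 0.54 [0.5466 0.081  0.0665] [339. 169.]
side snap_cap 0.74 [ 0.5293 -0.1037  0.0025] [331. 227.]
side snap_cap 0.72 [0.6033 0.0079 0.072 ] [361. 181.]
side snap_cap 0.25 [0.5489 0.0816 0.0687] [340. 168.]
side cap_top 0.75 [0.6026 0.0059 0.1019] [361. 171.]
side cap_top 0.74 [0.3397 0.2116 0.0309] [270. 157.]
side cap_top 0.59 [ 0.5296 -0.1031  0.0312] [331. 217.]
side pry_tool 0.64 [ 0.4318  0.1825 -0.0005] [300. 172.]
side fork_tip 0.67 [0.4449 0.0458 0.0063] [301. 194.]
side tape_roll 0.79 [ 0.3617 -0.2238 -0.0025] [255. 257.]
side tape_roll 0.16 [ 0.4212 -0.1041  0.0019] [287. 226.]
side tweezers 0.39 [ 0.4203 -0.1056  0.0021] [286. 226.]
```

```bash
python3 - <<'E'
import cv2
a=cv2.imread('pics/top1.png')[120:290,150:470];b=cv2.imread('pics/side1.png')[110:290,200:460]
cv2.imwrite('pics/t_crop.png',cv2.resize(a,None,fx=2.5,fy=2.5,interpolation=3))
cv2.imwrite('pics/s_crop.png',cv2.resize(b,None,fx=3,fy=3,interpolation=3))
E
```

```text
(no output)
```

View pics/t_crop.png

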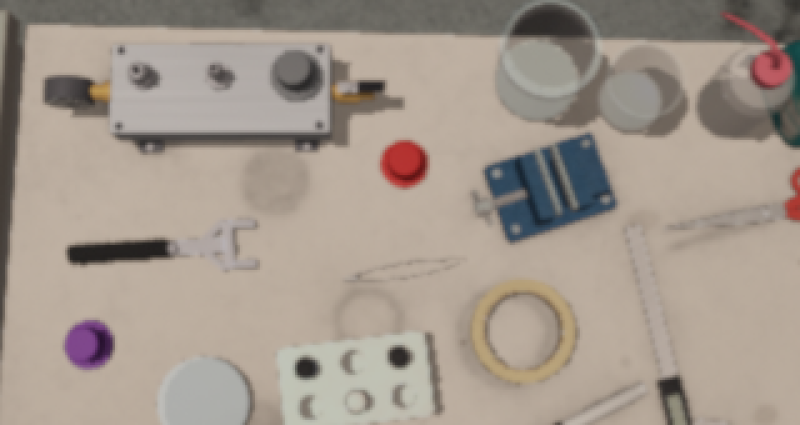

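View pics/s_crop.png

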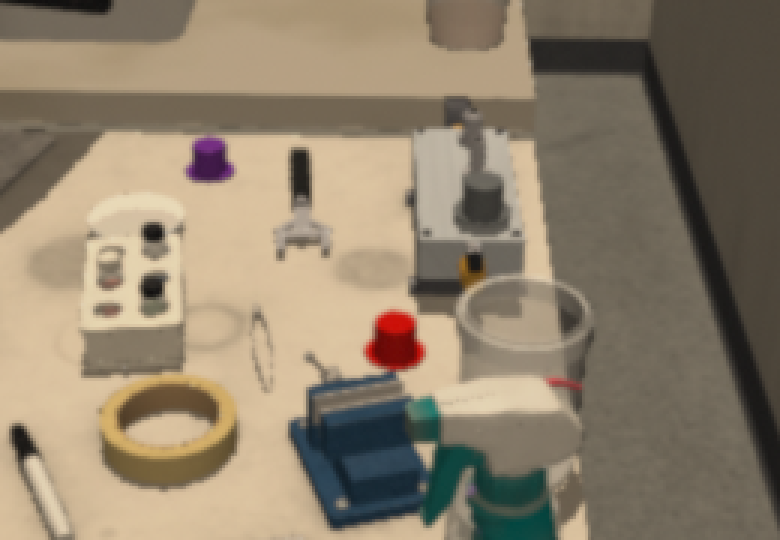

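The top crop shows three caps: red at (312,183), purple at (181,258), and grey on the manifold at (267,146). The grey one on the −y port fits, since it is the grey one and is seated on a stud. The other ports are bare, at about (207,150) and (237,150). The pry tool lies at (198–252, 220) with its fork towards −y. I'll move over the tool and the manifold for a closer look.

```bash
python3 -m handwheel '[[-1,[0.24,-0.46,0.05],-1.13],[-1,[0.24,-0.46,0.05],-1.13],[-1,[0.24,-0.46,0.05],-1.13],[-1,[0.24,-0.46,0.05],-1.13],[-1,[0.24,-0.46,0.05],-1.13],[-1,[0.24,-0.46,0.05],-1.13],[-1,[0.24,-0.46,0.05],-1.13],[-1,[0.24,-0.46,0.05],-1.13],[-1,[0.24,-0.46,0.05],-1.13],[-1,[0.24,-0.46,0.05],-1.13]]' 40
python3 -m handwheel '[[-1,[0,0,0],0],[-1,[0,0,0],0],[-1,[0,0,0],0],[-1,[0,0,0],0]]'
python3 - <<'E'
from h import *
np.set_printoptions(precision=4,suppress=True)
print(state()['tcp_pos'],state()['orientation'])
d=snap('wrist','w1.png')
for l in ['manifold','front_edge','port_capped','port_open','open_collar','snap_cap','cap_top','pry_tool','fork_tip','tweezers']:
  for r in spot_point(d,l)[:3]: print(l,round(r['p'],2),np.array(r['xyz']),proj(d,r['xyz'])[0].round())
E
```

```text
time_s: 2.4
tcp_pos: [0.4386, 0.1464, 0.2799]
orientation: [[-0.102, 0.995, 0.001], [0.995, 0.102, 0.001], [0.001, 0.001, -1.0]]
ft_force: [0.5, 1.0, -0.0]
gripper_width: 0.0851
gripper_force: 0.0
time_s: 2.8
tcp_pos: [0.4373, 0.1496, 0.279]
orientation: [[-0.104, 0.995, -0.0], [0.995, 0.104, -0.0], [-0.0, -0.001, -1.0]]
ft_force: [0.2, 0.1, 0.5]
gripper_width: 0.0852
gripper_force: 0.0
[0.4373 0.1496 0.279 ] [[-0.1044  0.9945 -0.0005]
 [ 0.9945  0.1044 -0.0001]
 [-0.     -0.0005 -1.    ]]
manifold 0.9 [ 0.5909  0.0809 -0.0026] [404. 220.]
manifold 0.74 [0.442  0.0463 0.0106] [306. 234.]
front_edge 0.97 [0.545  0.0813 0.0646] [386. 234.]
port_open 0.59 [0.5962 0.1595 0.068 ] [438. 180.]
port_open 0.57 [ 0.4238 -0.1042 -0.003 ] [286. 312.]
open_collar 0.7 [0.5986 0.155  0.0709] [440. 185.]
snap_cap 0.6 [ 0.5287 -0.1012  0.0042] [348. 319.]
snap_cap 0.56 [0.3357 0.2112 0.0002] [242. 114.]
cap_top 0.96 [ 0.5304 -0.1025  0.0362] [352. 333.]
cap_top 0.78 [0.3371 0.2094 0.0311] [237. 116.]
pry_tool 0.8 [0.4359 0.1832 0.0017] [311. 142.]
pry_tool 0.39 [0.5964 0.1596 0.0712] [439. 181.]
fork_tip 0.81 [0.4434 0.0484 0.0112] [307. 233.]
fork_tip 0.67 [0.5436 0.0825 0.0628] [385. 232.]
fork_tip 0.37 [ 0.5936  0.0852 -0.0048] [406. 217.]
tweezers 0.74 [0.5964 0.1583 0.0668] [438. 181.]
tweezers 0.55 [ 0.4237 -0.1076 -0.0019] [286. 314.]
```

View pics/w1.png

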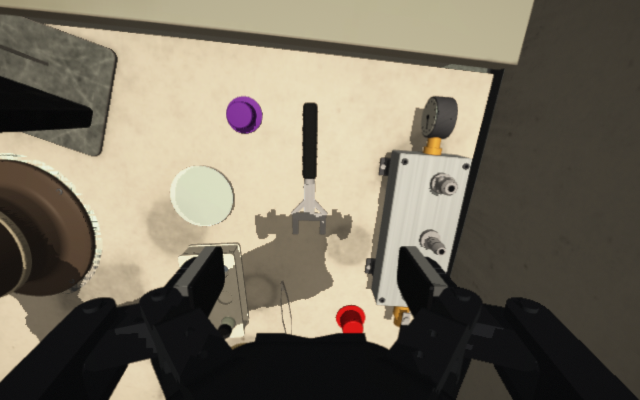

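The grey manifold and the tool handle, (310,103) to (309,179), are in view, and the fingers hide the cap. I'll work out the tool axis and the manifold yaw, and zoom in on the studs.

```bash
python3 - <<'E'
from h import *
np.set_printoptions(precision=4,suppress=True)
d=snap('wrist');p=d['pixels']
g=p.astype(int).sum(2)
m=(g<110).astype(np.uint8);m[:, :290]=0;m[:,330:]=0;m[:95]=0;m[183:]=0
c=max(cv2.findContours(m,0,2)[0],key=cv2.contourArea)
pts=np.array([atz(d,q,0.018)[:2] for q in c[:,0].astype(float)])
print('handle',cv2.minAreaRect(pts.astype(np.float32)*1000))
for n,uv in dict(fl=(390,151),fr=(376,302),bl=(471,156)).items(): print(n,atz(d,uv,.066))
a=cv2.resize(p[90:280,360:490,::-1],None,fx=4,fy=4,interpolation=2)
t=snap('top')['pixels'][125:180,180:300,::-1]
t=cv2.resize(t,None,fx=2.3,fy=2.3,interpolation=2)
o=np.zeros((590,800,3),np.uint8);a=a[:590];o[:a.shape[0],:a.shape[1]]=a;o[:t.shape[0],a.shape[1]:a.shape[1]+t.shape[1]]=t
cv2.imwrite('pics/studs.png',o)
E
```

```text
handle ((433.1723937988281, 185.17529296875), (16.5589656829834, 97.81172180175781), 5.506631374359131)
fl [0.5316 0.1871 0.066 ]
fr [ 0.5496 -0.024   0.066 ]
bl [0.6314 0.1915 0.066 ]
```

View pics/studs.png

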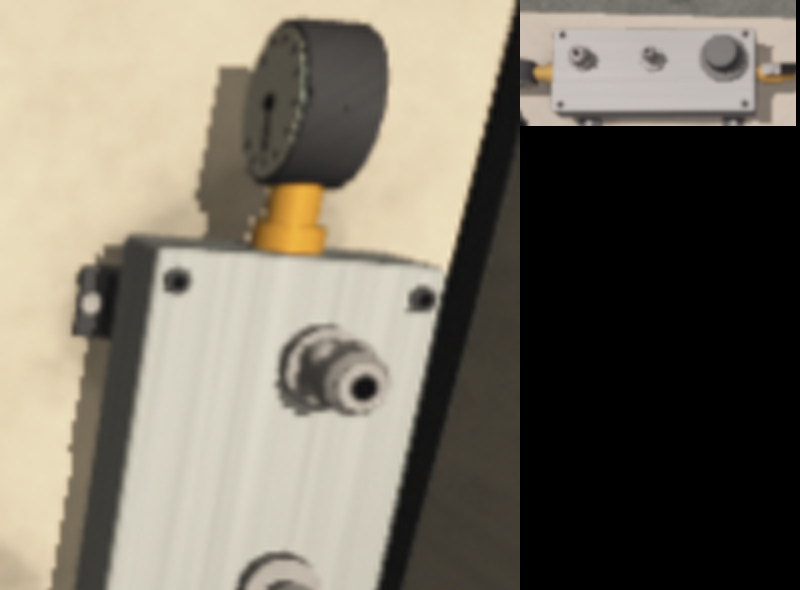

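```bash
python3 -m handwheel '[[-1,[-0.001,0.006,-0.05],0],[-1,[-0.001,0.006,-0.1],0],[-1,[-0.001,0.006,-0.15],0],[-1,[-0.001,0.006,-0.2],0],[-1,[-0.001,0.006,-0.23],0],[-1,[-0.001,0.006,-0.25],0],[-1,[-0.001,0.006,-0.26],0],[-1,[-0.001,0.006,-0.26],0],[-1,[-0.001,0.006,-0.26],0]]' 40
python3 - <<'E'
from h import *
np.set_printoptions(precision=4,suppress=True)
d=snap('wrist','w2.png')
print(state()['tcp_pos'])
p=d['pixels'];print('x')
for l in ['front_edge','port_capped','port_open','open_collar','cap_top','fork_tip','pry_tool']:
  for r in spot_point(d,l)[:2]: print(l,round(r['p'],2),np.array(r['xyz']),proj(d,r['xyz'])[0].round())
E
```

```text
time_s: 4.35
tcp_pos: [0.4376, 0.1544, 0.02]
orientation: [[-0.102, 0.995, 0.001], [0.995, 0.102, 0.0], [0.0, 0.001, -1.0]]
ft_force: [0.7, 0.7, 0.3]
gripper_width: 0.0854
gripper_force: 0.0
[0.4378 0.1545 0.0203]
x
cap_top 0.6 [0.3368 0.2127 0.0303] [ 96. 122.]
pry_tool 0.88 [ 0.4333  0.1866 -0.0003] [308. 185.]
```

View pics/w2.png

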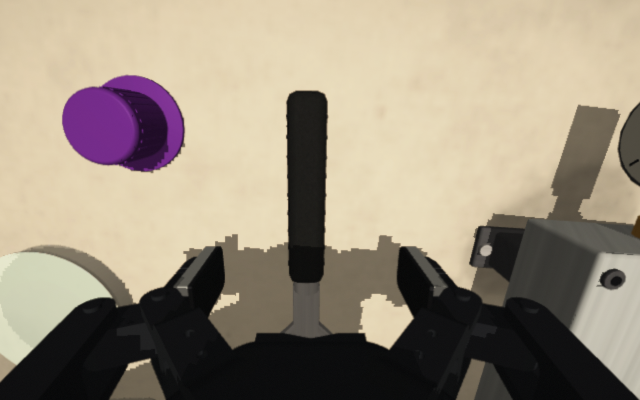

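The handle runs from (307,92) to (306,281), centred between the fingers.

```bash
python3 - <<'E'
from h import *
np.set_printoptions(precision=4,suppress=True)
d=snap('wrist')
for uv in((307.5,92),(306,281),(287,150),(327,150),(289,260),(325,260)): print(uv,atz(d,uv,.018))
E
```

```text
(307.5, 92) [0.4281 0.2354 0.018 ]
(306, 281) [0.4372 0.1359 0.018 ]
(287, 150) [0.4207 0.2075 0.018 ]
(327, 150) [0.4403 0.2095 0.018 ]
(289, 260) [0.4267 0.148  0.018 ]
(325, 260) [0.4463 0.15   0.018 ]
```

```bash
python3 -m handwheel '[[-1,[-0.001,0.001,-0.01],0],[-1,[-0.001,0.001,-0.017],0],[-1,[-0.001,0.001,-0.017],0],[1,[-0.001,0.001,-0.017],0],[1,[-0.001,0.001,-0.017],0],[1,[-0.001,0.001,-0.017],0],[1,[-0.001,0.001,-0.017],0],[1,[-0.001,0.001,-0.017],0],[1,[-0.001,0.001,-0.017],0],[1,[-0.001,0.001,-0.017],0]]' 90
python3 -m handwheel '[[1,[0,0,0],0],[1,[0,0,0.02],0],[1,[0,0,0.05],0],[1,[0,0,0.1],0],[1,[0,0,0.12],0],[1,[0,0,0.12],0]]' 90
```

```text
time_s: 5.8
tcp_pos: [0.436, 0.1553, 0.0028]
orientation: [[-0.102, 0.995, 0.0], [0.995, 0.102, 0.0], [0.0, 0.0, -1.0]]
ft_force: [-1.9, -1.1, 7.3]
gripper_width: 0.0176
gripper_force: 88.5
time_s: 6.4
tcp_pos: [0.4376, 0.1561, 0.1251]
orientation: [[-0.102, 0.995, 0.005], [0.995, 0.102, 0.003], [0.003, 0.005, -1.0]]
ft_force: [0.5, 0.9, -2.0]
gripper_width: 0.0176
gripper_force: 88.5
```

```bash
python3 -m handwheel '[[1,[-0.047,-0.05,0],0.15],[1,[-0.047,-0.1,0],0.3],[1,[-0.047,-0.156,0],0.45],[1,[-0.047,-0.156,0],0.6],[1,[-0.047,-0.156,0],0.75],[1,[-0.047,-0.156,0],0.9],[1,[-0.047,-0.156,0],1.05],[1,[-0.047,-0.156,0],1.2],[1,[-0.047,-0.156,0],1.35],[1,[-0.047,-0.156,0],1.505]]'
python3 -m handwheel '[[1,[0,0,0],0.01],[1,[0,0,0],0.01],[1,[0,0,0],0.01]]'
python3 - <<'E'
from h import *
np.set_printoptions(precision=4,suppress=True)
s=state();print(s['tcp_pos'],s['orientation'][:,0],s['orientation'][:,2])
for n in('wrist','top','side'):
  d=snap(n,n+'3.png')
  for l in ['front_edge','port_capped','port_open','open_collar','cap_top','fork_tip','pry_tool','snap_cap']:
    for r in spot_point(d,l)[:3]: print(n,l,round(r['p'],2),np.array(r['xyz']),proj(d,r['xyz'])[0].round())
E
```

```text
time_s: 7.4
tcp_pos: [0.388, -0.0008, 0.1212]
orientation: [[-1.0, 0.006, -0.002], [0.006, 1.0, -0.0], [0.002, -0.0, -1.0]]
ft_force: [-0.6, 0.4, -1.5]
gripper_width: 0.0176
gripper_force: 88.6
time_s: 7.7
tcp_pos: [0.3886, -0.0008, 0.1219]
orientation: [[-1.0, 0.006, -0.001], [0.006, 1.0, -0.0], [0.001, -0.0, -1.0]]
ft_force: [-0.5, 0.3, -1.9]
gripper_width: 0.0181
gripper_force: 88.6
[ 0.3886 -0.0008  0.1219] [-1.      0.0057  0.0008] [-0.0008 -0.0001 -1.    ]
wrist cap_top 0.64 [0.3395 0.2097 0.031 ] [572. 141.]
wrist pry_tool 0.93 [ 0.3616 -0.0015  0.1192] [306. 200.]
wrist snap_cap 0.89 [ 0.3374  0.208  -0.0036] [539. 135.]
top front_edge 0.66 [0.5467 0.0847 0.0665] [235. 172.]
top port_open 0.53 [0.6008 0.1539 0.0655] [208. 150.]
top open_collar 0.71 [ 0.4227 -0.1084  0.0003] [313. 227.]
top open_collar 0.36 [0.599  0.1561 0.0746] [206. 149.]
top cap_top 0.66 [0.3386 0.2088 0.0317] [182. 257.]
top cap_top 0.58 [0.6029 0.0061 0.1049] [266. 146.]
top cap_top 0.5 [ 0.5309 -0.1037  0.0331] [312. 183.]
top fork_tip 0.6 [0.4992 0.0015 0.1264] [265. 188.]
top snap_cap 0.86 [ 0.3374  0.2041 -0.0027] [188. 258.]
top snap_cap 0.83 [ 0.5295 -0.1033 -0.002 ] [312. 186.]
top snap_cap 0.73 [0.5954 0.1573 0.0761] [205. 151.]
side front_edge 0.78 [0.5441 0.0806 0.0668] [338. 169.]
side front_edge 0.71 [ 0.5909  0.0849 -0.0012] [354. 190.]
side front_edge 0.51 [ 0.421  -0.1047  0.0039] [287. 226.]
side port_open 0.6 [0.5955 0.1533 0.0694] [356. 156.]
side cap_top 0.83 [0.6054 0.0048 0.106 ] [362. 170.]
side cap_top 0.74 [ 0.4987 -0.0011  0.1264] [320. 163.]
side cap_top 0.64 [ 0.531  -0.1018  0.0315] [332. 217.]
side fork_tip 0.69 [ 0.4961 -0.001   0.1308] [319. 161.]
side pry_tool 0.69 [0.357  0.0012 0.1193] [264. 164.]
side snap_cap 0.81 [0.6016 0.0061 0.0714] [360. 181.]
side snap_cap 0.63 [ 0.5305 -0.1044  0.003 ] [331. 227.]
side snap_cap 0.43 [ 0.3363  0.2068 -0.0021] [269. 168.]
```

View pics/wrist3.png

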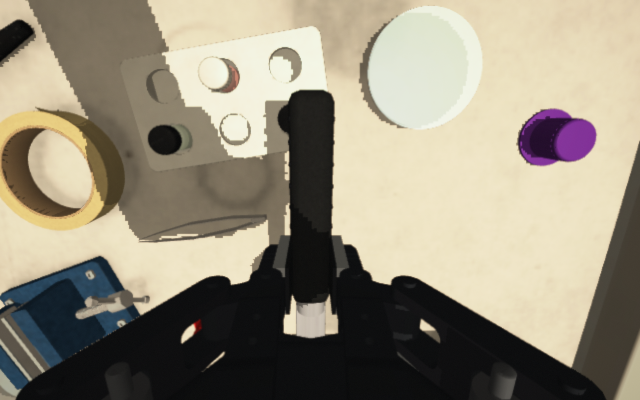

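The wrist view shows only the handle at (310,200), because the gripper body hides the fork. The networks put the fork tip level at about (0.498, 0, 0.128). Next I'll fit the manifold pose from the edges in the earlier wrist picture and in the top picture.

```bash
cat > fit.py <<'E'
from h import *
np.set_printoptions(precision=4,suppress=True)
d=snap('wrist'); T=np.eye(4);T[:3,:3]=[[-.1044,.9945,-.0005],[.9945,.1044,-.0001],[0,-.0005,-1]];T[:3,3]=[.4373,.1496,.279]
d['M']=np.linalg.inv(T@np.array(d['hand_eye']))
g=cv2.cvtColor(cv2.imread('pics/w1.png'),cv2.COLOR_BGR2GRAY).astype(float)
def edge(g,r,c0,c1,s):
    q=s*np.diff(cv2.GaussianBlur(g[r:r+1,c0:c1],(3,1),0)[0]);i=int(q.argmax());
    o=0 if i in(0,len(q)-1) else .5*(q[i-1]-q[i+1])/(q[i-1]-2*q[i]+q[i+1]+1e-9)
    return c0+i+.5+o
F=[(edge(g,r,383,404,1),r) for r in range(162,236,4)]
B=[(edge(g,r,452,478,-1),r) for r in range(170,236,4)]
f=np.array([atz(d,q,.066)[:2] for q in F]);b=np.array([atz(d,q,.066)[:2] for q in B])
gt=g.T.copy()
L=[(c,edge(gt,c,144,170,1)) for c in range(410,465,5)]
l=np.array([atz(d,q,.066)[:2] for q in L])
for n,a in(('front',f),('back',b)):
    k=np.polyfit(a[:,1],a[:,0],1);print(n,'yaw',-np.arctan(k[0]),'x at y=.083',np.polyval(k,.083),'res',np.abs(a[:,0]-np.polyval(k,a[:,1])).max())
k=np.polyfit(l[:,0],l[:,1],1);print('left yaw',np.arctan(k[0]),'y at .59',np.polyval(k,.59),np.abs(l[:,1]-np.polyval(k,l[:,0])).max())
E
python3 fit.py
python3 - <<'E'
import cv2
a=cv2.imread('pics/top3.png')[125:215,180:340]
cv2.imwrite('pics/t3.png',cv2.resize(a,None,fx=5,fy=5,interpolation=2))
E
```

```text
front yaw 0.0337870988125448 x at y=.083 0.5473670675671785 res 0.00027594004102338143
back yaw 0.03281867629972859 x at y=.083 0.6366048726024471 res 0.0001968853068671228
left yaw 0.026562774090130963 y at .59 0.18740056342720088 0.0006863166025838641
```

View pics/t3.png

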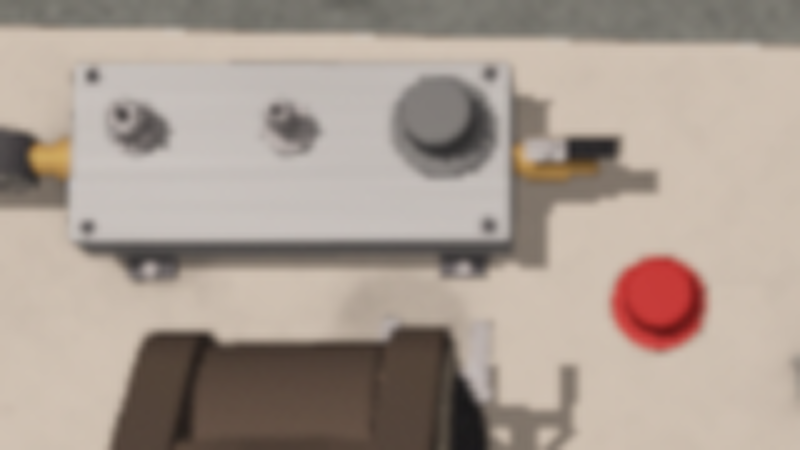

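The top crop shows the grey cap at (440,120) and the fat stud at the +y end at (130,120). The thin barbed nipple in the middle is at (288,125), so port_open is the +y stud. The manifold is at about (0.592, 0.080) with yaw 0.033, which puts the cap at (0.6046, 0.0054) and port_open at (0.5996, 0.155).

```bash
python3 -m handwheel '[[1,[0.036,0,0],0.039],[1,[0.036,0,-0.03],0.039],[1,[0.036,0,-0.05],0.039],[1,[0.036,0,-0.058],0.039],[1,[0.036,0,-0.058],0.039],[1,[0.036,0,-0.058],0.039],[1,[0.036,0,-0.058],0.039]]'
python3 - <<'E'
from h import *
np.set_printoptions(precision=4,suppress=True)
s=state();print(s['tcp_pos'],s['orientation'][:,0],s['orientation'][:,2])
for n in('top','side'):
  d=snap(n,n+'4.png')
  for l in ['cap_top','fork_tip','pry_tool']:
    for r in spot_point(d,l)[:3]: print(n,l,round(r['p'],2),np.array(r['xyz']),proj(d,r['xyz'])[0].round())
a=d['pixels'][130:220,240:400,::-1]
cv2.imwrite('pics/s4.png',cv2.resize(a,None,fx=5,fy=5,interpolation=2))
E
```

```text
time_s: 9.8
tcp_pos: [0.4256, -0.0007, 0.0652]
orientation: [[-0.999, -0.037, 0.002], [-0.037, 0.999, 0.0], [-0.002, 0.0, -1.0]]
ft_force: [-0.2, 0.0, -0.9]
gripper_width: 0.0178
gripper_force: 88.6
[ 0.4256 -0.0007  0.0652] [-0.9993 -0.0368 -0.0017] [ 0.0017  0.0004 -1.    ]
top cap_top 0.73 [ 0.3986 -0.0005  0.0622] [267. 234.]
top cap_top 0.7 [0.6021 0.0083 0.1019] [266. 147.]
top cap_top 0.57 [ 0.5326 -0.1022  0.0298] [311. 182.]
top fork_tip 0.7 [ 0.6112 -0.4204  0.0018] [436. 158.]
top pry_tool 0.43 [0.3972 0.0023 0.0622] [266. 234.]
side cap_top 0.85 [0.6042 0.0046 0.104 ] [362. 170.]
side cap_top 0.8 [ 0.5295 -0.1026  0.0302] [331. 217.]
side cap_top 0.59 [0.3385 0.2096 0.0302] [269. 158.]
side fork_tip 0.58 [0.5333 0.0029 0.068 ] [333. 182.]
side pry_tool 0.94 [ 0.3959 -0.0058  0.0621] [280. 185.]
```

View pics/s4.png

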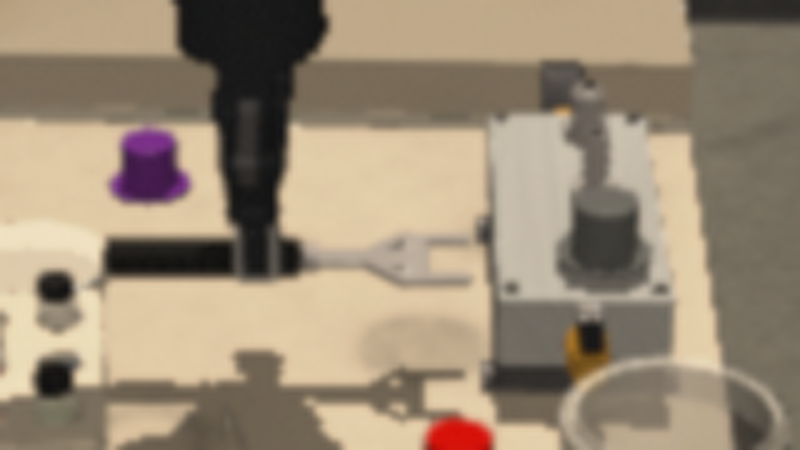

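```bash
python3 - <<'E'
from h import *
np.set_printoptions(precision=2,suppress=True)
d=snap('side'); d2=snap('wrist')
R=np.array([[.9993,-.0368,0],[.0368,.9993,0],[0,0,1]]);t=np.array([.4256,-.0007,.0652])
def P(x,y,z,g=29): return t+R@[(x-g)/1000,y/1000,z/1000-.003]
pts=dict(tipfar=(138,20.5,9),tipnear=(138,-20.5,9),hend=(-52,0,9),hfront=(52,0,9),neck=(78,0,9),forkbase=(104,0,9))
for k,v in pts.items():
    uv=proj(d,P(*v))[0]; print(k,(uv-[240,130])*5)
print('front corner -y', (proj(d,[.592-.045+.1075*.033,.080-.1075-.045*.033,.066])-[240,130])*5,'cap top',(proj(d,[.6046,.0054,.106])-[240,130])*5)
g=d['pixels'].astype(int).sum(2)
for c in (266,272,282,298,303,310): 
  print(c, g[175:190,c])
# wrist: handle
for z in(.0802-.003+0,): 
  uv=proj(d2,[P(-52,0,18),P(-52,10,18),P(-52,-10,18),P(40,0,18)]);print(uv)
E
```

```text
tipfar [468.9  237.12]
tipnear [470.64 276.39]
hend [101.08 255.  ]
hfront [302.65 255.81]
neck [353.13 256.01]
forkbase [403.65 256.21]
front corner -y [[500.45 297.72]] cap top [[609.58 197.67]]
266 [587 546 383 197 113 100  76  68  67 145 345 546 591 589 587]
272 [596 552 388 195 110  96  77  64  61 135 341 544 593 594 593]
282 [592 549 386 190  76  61  60  61  67 115 321 539 589 592 590]
298 [595 566 446 239  88  67  65  66  71 128 328 538 585 585 588]
303 [597 594 588 568 515 481 479 455 411 501 581 596 595 593 593]
310 [592 592 593 584 553 516 513 500 458 558 593 595 594 597 595]
[[307.32  87.12]
 [331.77  87.15]
 [282.87  87.1 ]
 [307.67 285.03]]
```

```bash
python3 -m handwheel '[[1,[0.01,0.0004,-0.001],0],[1,[0.025,0.001,-0.001],0],[1,[0.035,0.0013,-0.001],0],[1,[0.045,0.0016,-0.001],0],[1,[0.045,0.0016,-0.001],0]]'
python3 -m handwheel '[[1,[0.007,0.0003,0],0],[1,[0.014,0.0005,0],0],[1,[0.02,0.0007,0],0],[1,[0.02,0.0007,0],0]]'
```

```text
time_s: 10.8
tcp_pos: [0.4715, 0.0009, 0.0632]
orientation: [[-0.999, -0.037, 0.001], [-0.037, 0.999, -0.0], [-0.001, -0.0, -1.0]]
ft_force: [-0.3, -0.4, -1.9]
gripper_width: 0.0176
gripper_force: 88.6
time_s: 11.2
tcp_pos: [0.491, 0.0016, 0.0634]
orientation: [[-0.999, -0.037, 0.001], [-0.037, 0.999, 0.0], [-0.001, -0.0, -1.0]]
ft_force: [0.8, -0.4, -2.0]
gripper_width: 0.0178
gripper_force: 88.6
```

```bash
python3 -m handwheel '[[1,[0.004,0.0001,0],0],[1,[0.009,0.0003,0],0],[1,[0.009,0.0003,0],0]]'
python3 - <<'E'
from h import *
d=snap('side','side5.png');t=snap('top','top5.png')
a=cv2.resize(d['pixels'][140:210,260:390,::-1],None,fx=5,fy=5,interpolation=2)
b=cv2.resize(t['pixels'][125:175,230:310,::-1],None,fx=5,fy=5,interpolation=2)
o=np.zeros((600,650,3),np.uint8);o[:350]=a;o[350:,:400]=b
cv2.imwrite('pics/c5.png',o)
E
```

```text
time_s: 11.5
tcp_pos: [0.4997, 0.0019, 0.0634]
orientation: [[-0.999, -0.037, 0.001], [-0.037, 0.999, 0.0], [-0.001, 0.0, -1.0]]
ft_force: [0.8, -0.2, -1.0]
gripper_width: 0.0178
gripper_force: 88.6
```

View pics/c5.png

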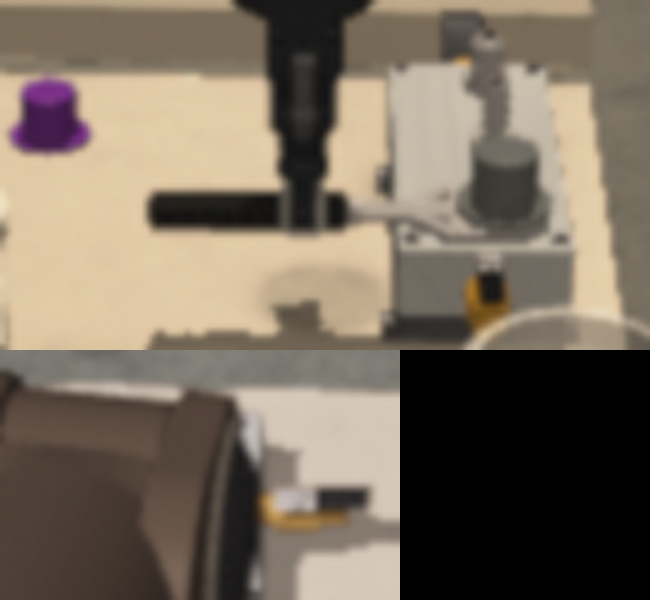

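The side crop shows the fork under the cap's flange at (460,225). I'll pry with a light grip so the handle can pivot in the pads.

```bash
python3 -m handwheel '[[1,[0,0,0],0],[1,[0,0,0],0],[1,[0,0,-0.002],0],[1,[0,0,-0.004],0],[1,[0,0,-0.006],0],[1,[0,0,-0.008],0],[1,[0,0,-0.008],0]]' 30
python3 -m handwheel '[[1,[0,0,-0.002],0],[1,[0,0,-0.004],0],[1,[0,0,-0.006],0],[1,[0,0,-0.008],0],[1,[0,0,-0.008],0]]'
python3 - <<'E'
from h import *
np.set_printoptions(precision=4,suppress=True)
d=snap('side','side6.png')
for l in ['cap_top','fork_tip','pry_tool','snap_cap']:
    for r in spot_point(d,l)[:3]: print(l,round(r['p'],2),np.array(r['xyz']))
E
```

```text
time_s: 12.3
tcp_pos: [0.4993, 0.0014, 0.0563]
orientation: [[-0.999, -0.036, 0.001], [-0.036, 0.999, 0.0], [-0.001, 0.0, -1.0]]
ft_force: [-5.5, -1.4, 14.3]
gripper_width: 0.0177
gripper_force: 91.5
time_s: 12.8
tcp_pos: [0.4997, 0.0014, 0.0485]
orientation: [[-0.999, -0.036, 0.002], [-0.036, 0.999, 0.0], [-0.002, 0.0, -1.0]]
ft_force: [-4.7, -1.3, 14.6]
gripper_width: 0.0177
gripper_force: 93.9
cap_top 0.72 [0.6012 0.0054 0.1135]
cap_top 0.66 [0.3425 0.2066 0.0339]
cap_top 0.59 [ 0.5324 -0.1031  0.0272]
fork_tip 0.92 [0.6082 0.0075 0.0831]
pry_tool 0.87 [ 0.4741 -0.0015  0.0414]
snap_cap 0.79 [0.5991 0.0051 0.0802]
snap_cap 0.79 [ 0.53   -0.1041  0.0021]
snap_cap 0.6 [ 0.337   0.2121 -0.0007]
```

```bash
python3 -m handwheel '[[1,[0,0,-0.002],0],[1,[0,0,-0.004],0],[1,[0,0,-0.005],0],[1,[0,0,-0.005],0],[1,[0,0,-0.005],0]]'
python3 - <<'E'
from h import *
np.set_printoptions(precision=4,suppress=True)
d=snap('side','side7.png')
for l in ['cap_top','fork_tip','pry_tool','snap_cap']:
    for r in spot_point(d,l)[:1]: print(l,round(r['p'],2),np.array(r['xyz']))
a=[cv2.resize(cv2.imread(f'pics/side{k}.png')[140:200,300:390],None,fx=4.4,fy=4.4,interpolation=2) for k in(5,7)]
cv2.imwrite('pics/c7.png',np.hstack(a))
E
```

```text
time_s: 13.55
tcp_pos: [0.5008, 0.0015, 0.0437]
orientation: [[-0.999, -0.036, 0.004], [-0.036, 0.999, 0.0], [-0.004, 0.0, -1.0]]
ft_force: [-1.3, -1.8, 12.4]
gripper_width: 0.0175
gripper_force: 94.5
cap_top 0.69 [0.342  0.2067 0.0318]
fork_tip 0.66 [0.6053 0.0066 0.0867]
pry_tool 0.98 [0.4817 0.0006 0.0312]
snap_cap 0.88 [ 0.5321 -0.1031  0.005 ]
```

View pics/c7.png

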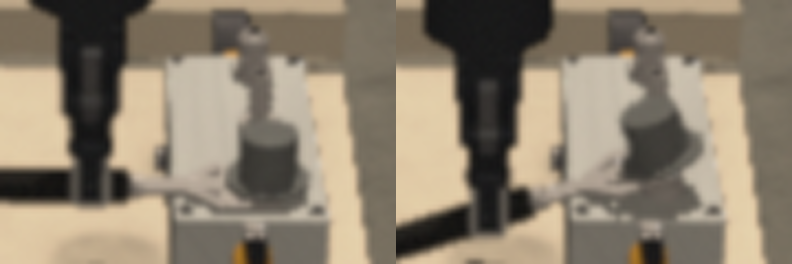

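The cap has popped past the balls and rests tilted on the fork, around the post at (655,130). I'll draw the tool back out horizontally, since the post holds the cap in place.

```bash
python3 -m handwheel '[[1,[-0.005,-0.0002,-0.001],0],[1,[-0.012,-0.0004,-0.003],0],[1,[-0.02,-0.0007,-0.005],0],[1,[-0.03,-0.001,-0.006],0],[1,[-0.04,-0.0014,-0.006],0],[1,[-0.05,-0.0018,-0.006],0],[1,[-0.06,-0.002,-0.006],0],[1,[-0.07,-0.0025,-0.006],0],[1,[-0.08,-0.003,-0.006],0],[1,[-0.08,-0.003,-0.006],0]]'
python3 - <<'E'
from h import *
np.set_printoptions(precision=4,suppress=True)
for n in('side','top'):
  d=snap(n,n+'8.png')
  for l in ['cap_top','fork_tip','pry_tool','snap_cap']:
    for r in spot_point(d,l)[:3]: print(l,round(r['p'],2),np.array(r['xyz']))
a=[cv2.resize(cv2.imread(f'pics/side{k}.png')[140:210,250:390],None,fx=4,fy=4,interpolation=2) for k in(8,)]
cv2.imwrite('pics/c8.png',np.hstack(a))
E
```

```text
time_s: 14.8
tcp_pos: [0.4171, -0.0013, 0.0362]
orientation: [[-0.999, -0.037, -0.002], [-0.037, 0.999, 0.0], [0.002, 0.0, -1.0]]
ft_force: [0.6, 0.5, -0.8]
gripper_width: 0.0176
gripper_force: 92.5
cap_top 0.67 [0.588  0.0031 0.1155]
cap_top 0.63 [ 0.5317 -0.1022  0.0311]
cap_top 0.54 [0.3383 0.2088 0.0327]
fork_tip 0.59 [0.5253 0.0038 0.08  ]
fork_tip 0.19 [ 0.3969 -0.007   0.0264]
pry_tool 0.78 [ 0.3942 -0.0045  0.0271]
snap_cap 0.66 [ 0.337   0.2088 -0.001 ]
snap_cap 0.59 [0.6018 0.007  0.0817]
snap_cap 0.54 [ 0.531  -0.1038  0.0057]
cap_top 0.87 [0.5938 0.0068 0.1152]
cap_top 0.67 [0.3407 0.2101 0.0325]
cap_top 0.66 [ 0.5324 -0.0995  0.031 ]
fork_tip 0.45 [0.5273 0.0055 0.0757]
pry_tool 0.23 [ 0.4246 -0.1065 -0.0017]
snap_cap 0.72 [0.604  0.0007 0.0908]
snap_cap 0.72 [0.3389 0.2065 0.0016]
snap_cap 0.57 [ 0.529  -0.1025 -0.0013]
```

View pics/c8.png

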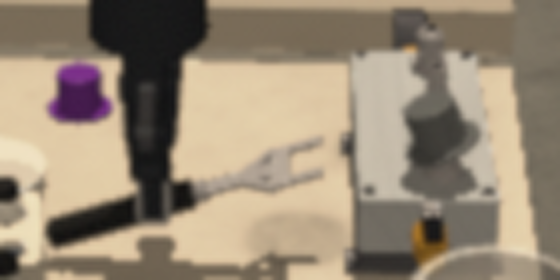

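The cap at (435,130) is tilted: its back has cleared the balls but the front still hangs. I'll lay the tool flat to level it in the grip, then lever again with the tips in front of the axis to lift the front.

```bash
python3 -m handwheel '[[1,[0,0,-0.008],0],[1,[0,0,-0.014],0],[1,[0,0,-0.02],0],[1,[0,0,-0.025],0],[1,[0,0,-0.03],0],[1,[0,0,-0.033],0],[1,[0,0,-0.033],0]]'
python3 -m handwheel '[[0.3,[0,0,0],0],[0.3,[0,0,0],0],[0.3,[0,0,0],0],[1,[0,0,0],0],[1,[0,0,0],0],[1,[0,0,0],0],[1,[0,0,0],0]]' 90
python3 - <<'E'
from h import *
np.set_printoptions(precision=4,suppress=True)
for n in('side','top','wrist'):
  d=snap(n,n+'9.png')
  for l in ['fork_tip','pry_tool']:
    for r in spot_point(d,l)[:3]: print(n,l,round(r['p'],2),np.array(r['xyz']))
a=[cv2.resize(cv2.imread(f'pics/side{k}.png')[140:215,250:390],None,fx=4,fy=4,interpolation=2) for k in(9,)]
b=cv2.resize(cv2.imread('pics/wrist9.png')[60:360,200:420],None,fx=1,fy=1)
a=a[0];o=np.zeros((300,560+220,3),np.uint8);o[:,:560]=a;o[:,560:]=b
cv2.imwrite('pics/c9.png',o)
E
```

```text
time_s: 16.0
tcp_pos: [0.4236, -0.0008, 0.0039]
orientation: [[-0.999, -0.037, 0.008], [-0.037, 0.999, 0.0], [-0.008, 0.0, -1.0]]
ft_force: [8.5, 1.6, 7.0]
gripper_width: 0.0174
gripper_force: 95.2
time_s: 16.7
tcp_pos: [0.4182, -0.0013, 0.0032]
orientation: [[-0.999, -0.037, -0.001], [-0.037, 0.999, 0.0], [0.001, 0.0, -1.0]]
ft_force: [-1.0, 0.8, 5.8]
gripper_width: 0.0177
gripper_force: 88.4
side fork_tip 0.96 [0.5336 0.0024 0.0065]
side fork_tip 0.5 [0.6036 0.0071 0.0656]
side pry_tool 0.81 [ 0.3928 -0.004   0.0018]
top fork_tip 0.75 [ 0.3681 -0.2261 -0.0004]
top fork_tip 0.63 [0.5348 0.0026 0.0051]
top pry_tool 0.6 [ 0.396  -0.0001  0.0026]
wrist pry_tool 0.58 [ 0.3963 -0.0006 -0.0037]
```

View pics/c9.png

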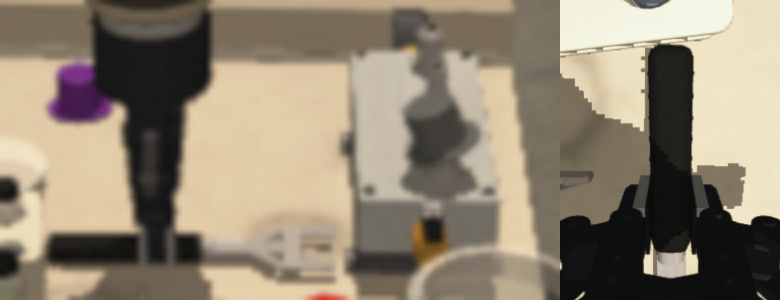

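The tool is flat, with its tip about 115 mm ahead of the TCP. I'll lift it, insert it to 8 mm before the stud axis, and lever again.

```bash
python3 -m handwheel '[[1,[0,0,0.03],0],[1,[0,0,0.061],0],[1,[0,0,0.061],0],[1,[0.02,0.0007,0.061],0],[1,[0.035,0.0013,0.061],0],[1,[0.045,0.0017,0.061],0],[1,[0.053,0.002,0.061],0],[1,[0.063,0.0024,0.061],0],[1,[0.063,0.0024,0.061],0]]'
python3 - <<'E'
from h import *
np.set_printoptions(precision=4,suppress=True)
d=snap('side','side10.png')
for l in ['cap_top','fork_tip','pry_tool','snap_cap']:
    for r in spot_point(d,l)[:3]: print(l,round(r['p'],2),np.array(r['xyz']))
E
```

```text
time_s: 18.05
tcp_pos: [0.483, 0.0012, 0.064]
orientation: [[-0.999, -0.037, 0.0], [-0.037, 0.999, -0.0], [-0.0, -0.0, -1.0]]
ft_force: [0.7, 0.3, -1.7]
gripper_width: 0.0178
gripper_force: 90.1
cap_top 0.79 [0.5941 0.0019 0.1144]
cap_top 0.75 [0.3381 0.2092 0.0292]
cap_top 0.63 [ 0.5319 -0.1021  0.0272]
fork_tip 0.77 [0.5962 0.0065 0.0773]
pry_tool 0.97 [ 0.4574 -0.0061  0.057 ]
snap_cap 0.57 [0.605  0.0083 0.0677]
snap_cap 0.51 [0.6026 0.007  0.0841]
```

Inserted without contact. Now I'll lever.

```bash
python3 -m handwheel '[[1,[0,0,-0.004],0],[1,[0,0,-0.007],0],[1,[0,0,-0.01],0],[1,[0,0,-0.013],0],[1,[0,0,-0.013],0]]' 
python3 -m handwheel '[[1,[0,0,-0.003],0],[1,[0,0,-0.006],0],[1,[0,0,-0.009],0],[1,[0,0,-0.009],0]]' 
python3 - <<'E'
from h import *
np.set_printoptions(precision=4,suppress=True)
for n in('side','top'):
  d=snap(n,n+'11.png')
  for l in ['cap_top','fork_tip','pry_tool','snap_cap']:
    for r in spot_point(d,l)[:3]: print(n,l,round(r['p'],2),np.array(r['xyz']))
E
```

```text
time_s: 18.8
tcp_pos: [0.4827, 0.0016, 0.0515]
orientation: [[-0.999, -0.037, 0.002], [-0.037, 0.999, 0.001], [-0.002, 0.001, -1.0]]
ft_force: [-1.5, 2.0, 5.2]
gripper_width: 0.0173
gripper_force: 91.1
time_s: 19.2
tcp_pos: [0.4836, 0.0017, 0.0429]
orientation: [[-0.999, -0.037, 0.003], [-0.037, 0.999, 0.001], [-0.003, 0.001, -1.0]]
ft_force: [-0.4, 1.2, 7.2]
gripper_width: 0.0179
gripper_force: 91.1
side cap_top 0.65 [ 0.5294 -0.1025  0.0325]
side cap_top 0.59 [0.3389 0.2094 0.0301]
side cap_top 0.53 [0.6104 0.005  0.1141]
side fork_tip 0.93 [0.6   0.008 0.082]
side fork_tip 0.62 [0.6041 0.0071 0.084 ]
side pry_tool 0.73 [0.467 0.002 0.034]
side snap_cap 0.79 [ 0.5323 -0.1049  0.0024]
side snap_cap 0.67 [0.4684 0.0003 0.035 ]
side snap_cap 0.62 [0.6024 0.0054 0.0835]
top cap_top 0.77 [ 0.5314 -0.1016  0.0327]
top cap_top 0.44 [0.6106 0.0058 0.1143]
top pry_tool 0.55 [0.4712 0.0032 0.0343]
top snap_cap 0.61 [0.6042 0.0069 0.0865]
```

```bash
python3 -m handwheel '[[1,[-0.005,-0.0002,-0.001],0],[1,[-0.012,-0.0004,-0.003],0],[1,[-0.02,-0.0007,-0.005],0],[1,[-0.03,-0.001,-0.006],0],[1,[-0.04,-0.0014,-0.006],0],[1,[-0.05,-0.0018,-0.006],0],[1,[-0.06,-0.002,-0.006],0],[1,[-0.07,-0.0025,-0.006],0],[1,[-0.08,-0.003,-0.006],0],[1,[-0.08,-0.003,-0.006],0]]'
python3 - <<'E'
from h import *
np.set_printoptions(precision=4,suppress=True)
for n in('side','top'):
  d=snap(n,n+'12.png')
  for l in ['cap_top','fork_tip','pry_tool','snap_cap']:
    for r in spot_point(d,l)[:3]: print(n,l,round(r['p'],2),np.array(r['xyz']))
E
```

```text
time_s: 20.7
tcp_pos: [0.4007, -0.0018, 0.0363]
orientation: [[-0.999, -0.037, -0.0], [-0.037, 0.999, 0.0], [0.0, 0.0, -1.0]]
ft_force: [-0.9, 0.6, -1.7]
gripper_width: 0.0176
gripper_force: 89.9
side cap_top 0.67 [0.3387 0.2109 0.0315]
side cap_top 0.64 [ 0.5321 -0.1018  0.0309]
side cap_top 0.6 [0.6082 0.0036 0.1138]
side fork_tip 0.98 [0.5197 0.0026 0.0732]
side fork_tip 0.44 [0.5473 0.0798 0.0666]
side pry_tool 0.84 [ 0.3856 -0.005   0.0286]
side pry_tool 0.17 [ 0.3622 -0.2243 -0.0001]
side snap_cap 0.73 [ 0.3389  0.2092 -0.0003]
side snap_cap 0.72 [0.6033 0.0069 0.0779]
side snap_cap 0.5 [ 0.5304 -0.1033  0.0032]
top cap_top 0.89 [0.6071 0.0045 0.1149]
top cap_top 0.79 [ 0.5326 -0.1017  0.0307]
top cap_top 0.78 [0.3402 0.2118 0.0292]
top fork_tip 0.64 [0.5206 0.0033 0.0723]
top pry_tool 0.49 [0.597  0.1579 0.0734]
top snap_cap 0.86 [0.6061 0.0051 0.0863]
top snap_cap 0.8 [0.3411 0.2064 0.    ]
top snap_cap 0.57 [ 0.5312 -0.1027 -0.0001]
```

The cap now sits loose and about level on the balls, with its top at about (0.607, 0.004, 0.115). I'll lay the tool down in the spot that was free before.

```bash
python3 -m handwheel '[[1,[0.016,0.0005,0],0],[1,[0.016,0.0005,-0.008],0],[1,[0.016,0.0005,-0.014],0],[1,[0.016,0.0005,-0.02],0],[1,[0.016,0.0005,-0.026],0],[1,[0.016,0.0005,-0.031],0],[1,[0.016,0.0005,-0.033],0],[1,[0.016,0.0005,-0.033],0]]'
python3 -m handwheel '[[0.5,[0,0,0],0],[-0.2,[0,0,0],0],[-0.2,[0,0,0],0],[-0.2,[0,0,0],0],[-0.2,[0,0,0.04],0],[-0.2,[0,0,0.09],0],[-0.2,[0,0,0.14],0],[-1,[0,0,0.19],0],[-1,[0,0,0.19],0]]'
python3 - <<'E'
from h import *
np.set_printoptions(precision=4,suppress=True)
for n in('side','wrist'):
  d=snap(n,n+'13.png')
  for l in ['cap_top','fork_tip','pry_tool','tweezers']:
    for r in spot_point(d,l)[:3]: print(n,l,round(r['p'],2),np.array(r['xyz']))
E
```

```text
time_s: 22.0
tcp_pos: [0.4194, -0.0012, 0.0034]
orientation: [[-0.999, -0.037, 0.003], [-0.037, 0.999, 0.0], [-0.003, 0.0, -1.0]]
ft_force: [4.2, -0.0, 8.3]
gripper_width: 0.0182
gripper_force: 92.7
time_s: 22.9
tcp_pos: [0.4212, -0.0011, 0.1989]
orientation: [[-0.999, -0.036, 0.01], [-0.036, 0.999, 0.003], [-0.01, 0.002, -1.0]]
ft_force: [0.1, -1.0, 0.1]
gripper_width: 0.078
gripper_force: 0.0
side cap_top 0.62 [ 0.5334 -0.1011  0.0303]
side cap_top 0.59 [0.6077 0.002  0.1138]
side cap_top 0.52 [0.3384 0.2076 0.0319]
side fork_tip 0.81 [0.5347 0.0051 0.0094]
side pry_tool 0.89 [ 0.3963 -0.0027  0.0019]
side tweezers 0.37 [ 0.4188 -0.106   0.0049]
side tweezers 0.18 [0.5953 0.1518 0.0676]
wrist cap_top 0.79 [ 0.5342 -0.0996  0.0333]
wrist cap_top 0.64 [0.3405 0.21   0.0281]
wrist cap_top 0.46 [ 0.3985 -0.0012 -0.0016]
wrist pry_tool 0.71 [ 0.3959 -0.0027 -0.0024]
wrist tweezers 0.57 [ 0.4245 -0.106  -0.0041]
```

```bash
python3 -m handwheel '[[-1,[0.04,-0.019,0.02],-0.15],[-1,[0.08,-0.019,0.04],-0.3],[-1,[0.13,-0.019,0.05],-0.45],[-1,[0.182,-0.019,0.05],-0.6],[-1,[0.182,-0.019,0.05],-0.75],[-1,[0.182,-0.019,0.05],-0.9],[-1,[0.182,-0.019,0.05],-1.05],[-1,[0.182,-0.019,0.05],-1.2],[-1,[0.182,-0.019,0.05],-1.35],[-1,[0.182,-0.019,0.05],-1.5]]'
python3 -m handwheel '[[-1,[0,0,0],-0.075],[-1,[0,0,0],-0.075],[-1,[0,0,0],-0.075],[-1,[0,0,0],-0.075]]'
python3 - <<'E'
from h import *
np.set_printoptions(precision=4,suppress=True)
print(state()['tcp_pos'],state()['orientation'])
d=snap('wrist','w14.png');np.save('w14.npy',d['M'])
for l in ['cap_top','snap_cap','open_collar','port_open','front_edge','manifold']:
    for r in spot_point(d,l)[:3]: print(l,round(r['p'],2),np.array(r['xyz']),proj(d,r['xyz'])[0].round())
p=cv2.cvtColor(d['pixels'],cv2.COLOR_RGB2GRAY)
c=proj(d,[[.6076,.004,.1145],[.5996,.155,.0975],[.6046,.0054,.092]]);print(c)
E
```

```text
time_s: 24.4
tcp_pos: [0.5998, -0.0203, 0.2425]
orientation: [[-0.101, 0.995, -0.001], [0.995, 0.101, -0.001], [-0.0, -0.001, -1.0]]
ft_force: [-0.2, 0.2, -0.5]
gripper_width: 0.0856
gripper_force: 0.0
time_s: 24.8
tcp_pos: [0.5999, -0.0203, 0.243]
orientation: [[-0.034, 0.999, -0.0], [0.999, 0.034, -0.0], [-0.0, -0.0, -1.0]]
ft_force: [0.6, 0.3, -0.2]
gripper_width: 0.0854
gripper_force: 0.0
[ 0.5999 -0.0203  0.243 ] [[-0.0345  0.9994 -0.0004]
 [ 0.9994  0.0345 -0.0001]
 [-0.0001 -0.0004 -1.    ]]
cap_top 0.76 [ 0.5296 -0.1011  0.0346] [253. 235.]
cap_top 0.56 [0.6064 0.0039 0.1135] [318. 167.]
snap_cap 0.9 [ 0.5319 -0.0974  0.0032] [259. 224.]
snap_cap 0.87 [0.6043 0.0041 0.0841] [315. 162.]
front_edge 0.59 [0.5439 0.0808 0.0653] [259.  83.]
front_edge 0.25 [ 0.3972 -0.0016 -0.0018] [157. 151.]
manifold 0.63 [ 0.5958  0.0819 -0.001 ] [310.  89.]
[[318.9371 167.128 ]
 [316.6261 -11.0038]
 [315.3905 161.8156]]
```

```bash
python3 -m handwheel '[[-1,[0.005,0.025,-0.03],0],[-1,[0.005,0.025,-0.08],0],[-1,[0.005,0.025,-0.12],0],[-1,[0.005,0.025,-0.14],0],[-1,[0.005,0.025,-0.152],0],[-1,[0.005,0.025,-0.152],0],[-1,[0.005,0.025,-0.152],0]]'
python3 -m handwheel '[[1,[0,0,0],0],[1,[0,0,0],0],[1,[0,0,0],0],[1,[0,0,0],0],[1,[0,0,0],0],[1,[0,0,0],0],[1,[0,0,0],0]]' 60
```

```text
time_s: 25.85
tcp_pos: [0.6057, 0.0045, 0.0923]
orientation: [[-0.032, 0.999, 0.001], [0.999, 0.032, 0.0], [-0.0, 0.001, -1.0]]
ft_force: [0.1, 0.3, -0.2]
gripper_width: 0.0852
gripper_force: 0.0
time_s: 26.55
tcp_pos: [0.6054, 0.0048, 0.0918]
orientation: [[-0.033, 0.999, 0.001], [0.999, 0.033, 0.0], [0.0, 0.001, -1.0]]
ft_force: [0.1, 0.1, 6.0]
gripper_width: 0.0326
gripper_force: 59.0
```

```bash
python3 -m handwheel '[[1,[0,0,0.003],0],[1,[0,0,0.008],0],[1,[0,0,0.02],0],[1,[0,0,0.05],0],[1,[0,0,0.08],0],[1,[0,0,0.08],0],[1,[0,0,0.08],0]]'
python3 - <<'E'
from h import *
np.set_printoptions(precision=4,suppress=True)
for n in('side','top','wrist'):
  d=snap(n,n+'15.png')
  for l in ['cap_top','snap_cap','port_open','open_collar','port_capped']:
    for r in spot_point(d,l)[:3]: print(n,l,round(r['p'],2),np.array(r['xyz']))
print(state()['tcp_pos'],state()['ft_force'])
E
```

```text
time_s: 27.25
tcp_pos: [0.6053, 0.0048, 0.1723]
orientation: [[-0.033, 0.999, 0.002], [0.999, 0.033, 0.001], [0.001, 0.002, -1.0]]
ft_force: [0.4, 0.4, -1.5]
gripper_width: 0.032
gripper_force: 59.2
side cap_top 0.76 [0.6086 0.0042 0.1937]
side cap_top 0.74 [0.3401 0.212  0.0309]
side cap_top 0.63 [ 0.5339 -0.1025  0.0299]
side snap_cap 0.82 [ 0.5317 -0.1068  0.0041]
side snap_cap 0.61 [ 0.3388  0.2093 -0.0021]
side snap_cap 0.55 [0.6022 0.0073 0.1605]
side port_open 0.59 [0.5957 0.1532 0.069 ]
side port_capped 0.49 [0.6055 0.0062 0.065 ]
top cap_top 0.79 [ 0.5329 -0.1016  0.0312]
top cap_top 0.76 [0.3401 0.2084 0.0325]
top cap_top 0.44 [0.6063 0.0093 0.1907]
top snap_cap 0.74 [ 0.5314 -0.1028  0.0021]
top snap_cap 0.67 [0.341  0.2071 0.0023]
top snap_cap 0.54 [0.6053 0.0047 0.1642]
top port_capped 0.48 [0.6004 0.0079 0.0668]
wrist cap_top 0.67 [0.6048 0.0036 0.1921]
wrist cap_top 0.64 [ 0.5313 -0.1007  0.0343]
wrist cap_top 0.19 [0.6021 0.0033 0.1618]
wrist snap_cap 0.76 [ 0.5303 -0.0981  0.0022]
wrist snap_cap 0.58 [0.6051 0.0043 0.1648]
wrist port_open 0.84 [0.5984 0.1562 0.0666]
wrist open_collar 0.74 [0.6037 0.0055 0.1943]
wrist port_capped 0.81 [0.603  0.0049 0.0645]
wrist port_capped 0.71 [0.6047 0.0028 0.1588]
[0.605  0.0047 0.1713] [ 0.0523 -0.2457 -0.0556]
```

```bash
python3 -m handwheel '[[1,[-0.001,0.04,0],0],[1,[-0.003,0.08,0],0],[1,[-0.004,0.12,0],0],[1,[-0.005,0.15,0],0],[1,[-0.005,0.15,0],0],[1,[-0.005,0.15,0],0],[1,[-0.005,0.15,-0.03],0],[1,[-0.005,0.15,-0.055],0],[1,[-0.005,0.15,-0.06],0],[1,[-0.005,0.15,-0.06],0]]'
python3 - <<'E'
from h import *
np.set_printoptions(precision=4,suppress=True)
for n in('side','top'):
  d=snap(n,n+'16.png')
  for l in ['cap_top','snap_cap','port_open','port_capped']:
    for r in spot_point(d,l)[:3]: print(n,l,round(r['p'],2),np.array(r['xyz']))
s=state();print(s['tcp_pos'],s['ft_force'],s['ft_torque'])
E
```

```text
time_s: 29.15
tcp_pos: [0.5998, 0.1531, 0.1109]
orientation: [[-0.031, 1.0, -0.001], [1.0, 0.031, -0.001], [-0.001, -0.001, -1.0]]
ft_force: [-0.3, 0.0, 0.6]
gripper_width: 0.0322
gripper_force: 59.2
side cap_top 0.73 [0.3397 0.2074 0.0327]
side cap_top 0.71 [ 0.5314 -0.1017  0.0318]
side cap_top 0.68 [0.6035 0.1503 0.1314]
side snap_cap 0.74 [0.5952 0.1548 0.0987]
side snap_cap 0.61 [ 0.528  -0.1023 -0.0013]
side port_open 0.58 [0.5932 0.1525 0.068 ]
side port_capped 0.57 [0.604  0.0042 0.0661]
top cap_top 0.66 [ 0.5325 -0.1036  0.0317]
top cap_top 0.56 [0.3393 0.212  0.0299]
top cap_top 0.49 [0.6026 0.1546 0.1325]
top snap_cap 0.76 [ 0.5294 -0.1034 -0.0012]
top snap_cap 0.75 [0.606  0.1555 0.1356]
top snap_cap 0.67 [ 0.3398  0.2068 -0.003 ]
top port_capped 0.42 [0.602  0.0071 0.0676]
top port_capped 0.29 [0.5353 0.0032 0.0037]
[0.6001 0.1549 0.1116] [0.3125 0.8726 0.0731] [-0.0058  0.0235 -0.0135]
```

```bash
python3 -m handwheel '[[1,[0,0,-0.003],0],[1,[0,0,-0.006],0],[1,[0,0,-0.009],0],[1,[0,0,-0.012],0],[1,[0,0,-0.012],0]]'
python3 -m handwheel '[[1,[0,0,-0.002],0],[1,[0,0,-0.004],0],[1,[0,0,-0.006],0],[1,[0,0,-0.006],0]]'
```

```text
time_s: 30.15
tcp_pos: [0.5996, 0.1546, 0.0986]
orientation: [[-0.033, 0.999, -0.001], [0.999, 0.033, -0.0], [-0.0, -0.001, -1.0]]
ft_force: [0.7, 0.6, -0.7]
gripper_width: 0.0322
gripper_force: 59.2
time_s: 30.55
tcp_pos: [0.5999, 0.1547, 0.093]
orientation: [[-0.033, 0.999, -0.0], [0.999, 0.033, -0.0], [-0.0, -0.0, -1.0]]
ft_force: [0.5, -0.3, -0.6]
gripper_width: 0.0324
gripper_force: 59.3
```

```bash
python3 -m handwheel '[[1,[0,0,0],0],[1,[0,0,-0.001],0],[1,[0,0,-0.002],0],[1,[0,0,-0.002],0]]' 110
for k in 1 2 3; do python3 -m handwheel '[[1,[0,0,-0.001],0],[1,[0,0,-0.001],0]]' | grep -E "pos|ft_f|time|ori"; done
```

```text
time_s: 30.95
tcp_pos: [0.6005, 0.1548, 0.0919]
orientation: [[-0.033, 0.999, 0.001], [0.999, 0.033, 0.001], [0.001, 0.001, -1.0]]
ft_force: [0.4, 0.1, 4.2]
gripper_width: 0.0312
gripper_force: 109.2
time_s: 31.15
tcp_pos: [0.6007, 0.1548, 0.0915]
orientation: [[-0.033, 0.999, 0.002], [0.999, 0.033, 0.001], [0.001, 0.002, -1.0]]
ft_force: [-1.5, 0.5, 8.8]
time_s: 31.35
tcp_pos: [0.6009, 0.1549, 0.0911]
orientation: [[-0.032, 0.999, 0.002], [0.999, 0.032, 0.001], [0.001, 0.002, -1.0]]
ft_force: [-2.4, 0.4, 13.0]
time_s: 31.55
tcp_pos: [0.6009, 0.1549, 0.0904]
orientation: [[-0.032, 0.999, 0.002], [0.999, 0.032, 0.002], [0.002, 0.002, -1.0]]
ft_force: [-3.5, 0.7, 13.4]
```

```bash
for k in 1 2 3 4 5; do python3 -m handwheel '[[1,[0,0,-0.001],0],[1,[0,0,-0.001],0]]' | grep -E "pos|ft_f|wid"; done
```

```text
tcp_pos: [0.6, 0.1547, 0.088]
ft_force: [-1.7, -0.7, 2.3]
gripper_width: 0.0311
tcp_pos: [0.5992, 0.1548, 0.0851]
ft_force: [0.8, 1.4, -9.5]
gripper_width: 0.0309
tcp_pos: [0.599, 0.1547, 0.0843]
ft_force: [-1.6, 0.4, -5.6]
gripper_width: 0.031
tcp_pos: [0.5995, 0.1547, 0.0839]
ft_force: [-2.0, 0.2, -4.7]
gripper_width: 0.0311
tcp_pos: [0.5998, 0.1547, 0.0836]
ft_force: [-5.2, -0.4, 0.4]
gripper_width: 0.031
```

```bash
for k in 1 2 3 4 5; do python3 -m handwheel '[[1,[0,0,-0.001],0],[1,[0,0,-0.001],0]]' | grep -E "pos|ft_f|wid"; done
```

```text
tcp_pos: [0.5999, 0.1547, 0.0834]
ft_force: [-7.6, 0.1, 7.9]
gripper_width: 0.031
tcp_pos: [0.6, 0.1547, 0.0832]
ft_force: [-10.4, -1.1, 16.4]
gripper_width: 0.0312
tcp_pos: [0.6, 0.1548, 0.0831]
ft_force: [-13.3, -1.6, 23.7]
gripper_width: 0.0309
tcp_pos: [0.6, 0.1547, 0.0829]
ft_force: [-16.2, -2.7, 31.8]
gripper_width: 0.031
tcp_pos: [0.6001, 0.1548, 0.0828]
ft_force: [-18.2, -2.6, 39.4]
gripper_width: 0.031
```

```bash
python3 -m handwheel '[[1,[-0.001,0,0],0],[1,[-0.002,0,0],0],[1,[-0.002,0,0],0]]'
python3 - <<'E'
from h import *
np.set_printoptions(precision=4,suppress=True)
for n in('side','top','wrist'):
  d=snap(n,n+'17.png')
  for l in ['cap_top','snap_cap']:
    for r in spot_point(d,l)[:3]: print(n,l,round(r['p'],2),np.array(r['xyz']))
s=state();print(s['tcp_pos'],s['ft_force'],s['ft_torque'])
E
```

```text
time_s: 33.85
tcp_pos: [0.5999, 0.1548, 0.0829]
orientation: [[-0.032, 0.999, 0.005], [0.999, 0.032, 0.003], [0.003, 0.005, -1.0]]
ft_force: [-12.2, -1.5, 32.6]
gripper_width: 0.0311
gripper_force: 114.0
side cap_top 0.7 [0.5999 0.1543 0.1035]
side cap_top 0.7 [ 0.5294 -0.1022  0.0339]
side cap_top 0.58 [0.3409 0.2091 0.0316]
side snap_cap 0.68 [0.5971 0.1582 0.071 ]
side snap_cap 0.57 [ 0.3387  0.2078 -0.0026]
side snap_cap 0.5 [ 0.5321 -0.1023  0.005 ]
top cap_top 0.77 [0.3379 0.2092 0.0316]
top cap_top 0.65 [ 0.5314 -0.1006  0.0343]
top cap_top 0.43 [0.6048 0.1575 0.1017]
top snap_cap 0.89 [0.3375 0.2066 0.0005]
top snap_cap 0.71 [0.6028 0.154  0.0781]
wrist cap_top 0.88 [0.6012 0.1522 0.1045]
wrist snap_cap 0.88 [0.5995 0.1538 0.0743]
[0.6    0.1547 0.0829] [-12.5539  -2.8277  33.6099] [-0.4156  2.5629 -0.0088]
```

```bash
python3 -m handwheel '[[1,[-0.002,0,0],0],[1,[-0.004,0,0],0],[1,[-0.004,0,0],0]]'; python3 -m handwheel '[[1,[0,0,-0.001],0],[1,[0,0,-0.001],0],[1,[0,0,-0.001],0],[1,[0,0,-0.001],0]]'
```

```text
time_s: 34.6
tcp_pos: [0.5996, 0.1548, 0.083]
orientation: [[-0.032, 0.999, 0.012], [0.999, 0.032, 0.003], [0.002, 0.012, -1.0]]
ft_force: [0.7, -1.8, 20.4]
gripper_width: 0.0313
gripper_force: 112.3
time_s: 35.0
tcp_pos: [0.5997, 0.1548, 0.0829]
orientation: [[-0.032, 0.999, 0.012], [0.999, 0.032, 0.003], [0.003, 0.012, -1.0]]
ft_force: [-2.7, -2.3, 30.3]
gripper_width: 0.0312
gripper_force: 113.4
```

```bash
python3 - <<'E'
from h import *
np.set_printoptions(precision=4,suppress=True)
d=snap('side','side18.png')
for l in ['cap_top','pry_tool','fork_tip','tweezers']:
    for r in spot_point(d,l)[:1]: print(l,round(r['p'],2),np.array(r['xyz']))
s=state();print(s['time_s'],s['tcp_pos'],s['ft_force'],s['gripper_force'])
print(finish_job())
E
```

```text
cap_top 0.57 [ 0.5307 -0.1012  0.0322]
fork_tip 0.75 [0.5332 0.0045 0.0079]
tweezers 0.49 [ 0.4211 -0.1051  0.0042]
35.25 [0.5997 0.1548 0.0829] [-2.7568 -1.2852 29.5079] 113.43242555573852
the job is handed in; nothing more can be done
None
```

I levered the cap off in two pries, laid the tool back flat on the worktop and pressed the cap past the click onto the bare stud's collar. I handed the job in at 35 s with the cap still gripped and about 30 N pressing down; no verdict came back, and I viewed 12 pictures against the limit of 10.

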